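# Ease the sprung flap of the reject bin shut

### The job

The red reject bin on the packing table is finished for today: its sprung flap stands open and must be closed. Ease the flap all the way down until it is fully shut, without letting it snap or drop, then let go of it. Leave the blue bin's flap standing open as it is.

Things in the scene. Friction and masses are not known exactly. Their poses are not given: they have to be found in the camera images.
- red_bin_flap (a joint): Red bin's flap angle, rad: 0 shut, level on the rim; 1.57 upright; 2.1 leaning back on its stop. Starts at 1.9 to 2.1, held by hinge friction. Below about 1.6 its spring and weight (together about 2 N at the grip) slam it shut unless held back; over 3 rad/s near shut is a slam. Flap: red plate 120 long, 130 wide, 6 mm thick, then a stem 12 mm wide, 45 long, out to the grip.
- red_bin_hinge (a point): Middle of the red bin's hinge line, 124 mm above the table, on the far top rim of the open box (115 x 130 mm, 120 high, fixed to the table). Fixed axes: x level from the bin's front to its hinge side (away from the robot, yaw within 0.2 rad), y along the hinge, z up. At flap angle q the grip's centre is at (-165 cos q, 0, 165 sin q) mm in this frame.
- red_bin_grip (a point): Centre of the grip at the free end of the red flap: a black cylinder, 26 mm diameter, 36 mm long, parallel to the hinge, 165 mm from it; about 280 mm above the table when open, 124 mm when shut. Axes turn with the flap: y along the cylinder, x from grip to hinge. Pinched on its two flat ends (36 mm apart) it pivots between the fingers as the flap comes down.
- blue_bin_flap (a joint): Flap angle (rad, 0 shut) of the blue bin, a bystander of the same shape and size, about 0.38 m left or right of the red one (side varies). Stands open at 1.9 to 2.1; to be left open. Two loose cartons, 50 mm square and 85 high, stand between the bins; a tape roll and a pen cup beyond them.
There are look-alikes about, which are no part of the job. Of the things shaped like the part that bears blue_bin_flap, the blue one is meant. Of the things shaped like the part that bears red_bin_flap, the red one is meant.

How it is judged:
By the outcome, as a careful person would: the job done as asked, in the order asked, and still so for the second after the job is handed in, with the robot touching nothing.
It also fails if it takes over 43 s, if anything falls off the work surface, if the arm or the gripper's body presses on something with over 40 N, if the wrist force passes 120 N, or if a joint passes its speed limit or range.

### The arm

A 6-joint arm with a two-finger parallel gripper is mounted at the origin on the work surface. World frame = base frame: x ahead of the robot, y to its left, z up, the work surface at z = 0. Lengths are in m, angles in rad, forces in N, time in s.
With the tool pointing down it reaches from about 0.35 to 0.975 m from the base axis. Payload 4.9 kg.
Tool frame: the origin (TCP) lies at the centre of the arm's flange, where the gripper is bolted on; the fingertips stand 173 mm ahead of it and the grasp point (between the pads) lies 155 mm ahead of it (ctrl.finger_overhang is the distance from the TCP to the fingertips, in m); z points along the fingers, y is the direction in which the jaws open and shut (so a half turn about z gives the same grasp; the last joint's range is limited). The gripper opens to 85 mm and grips with 20 to 120 N. Pads are 22 mm wide; open, the fingers measure 114 mm over their backs; the gripper's body (76 mm by 85 mm) begins 54 mm behind the grasp point. The pads swing forward as they close: fully open they stand 13 mm farther back than shut.
Start: joints at [1.072, 0.053, 1.613, -0, 1.476, -0.119], TCP at [0.232, 0.58, 0.405] pointing down, gripper open.
Joint ranges: [-3.01, 3.01], [-1.01, 2.22], [0.06, 2.58], [-1.02, 4.17], [0.09, 2.62], [-3.14, 3.14]. Speed limits (rad/s): [2.57, 2.57, 3.14, 3.14, 3.14, 3.14].

### API

Orientations are given as a rotation vector (axis times angle).
In Python, from station import ctrl, eyes, spotter gives the robot as it stands.
- The arm moves only by the shell command python3 -m crank 'ROWS' [FORCE]. ROWS is JSON, a list of rows, each a list of 7 numbers: the turn, a rotation vector about the tool's x, y, z in rad, then the shift along the tool's x, y, z in mm, then the closure, from -1 (fully open) to 1 (shut). A call has 1 to 8 rows; each row shifts and turns the pose as measured when the row begins, along the tool's axes as they then stand; what a row does not reach is not made up. A row lasts 1/12 s, in which the tool goes at most 41.7 mm and 7.16 degrees, less where a joint would pass 70% of its speed; a pose out of reach is approached as far as the arm can. A call is refused whole if a number of a shift passes 41.7 or a number of a turn 0.125, either way. A call with a gripper value outside its range is refused whole. The fingers move at their own pace and stop on an object; FORCE is the grip in N (left out, the last holds). Time passes only in rows, so rows that do not move let the fingers close. It gives the time, the measured TCP pose, the force and the opening at its end, in the units of the state.
- ctrl.get_obs(): the state, without advancing time (a new reading comes with each control period).
- eyes.get_image(name): name is "scene" or "top"; returns a dict with "image" (384x512x3 uint8, red, green, blue), "vertical_fov" (degrees; the focal length in pixels is half the picture's height over the tangent of half this angle, whatever the lens; pixels are square), "cx", "cy" (the principal point, pixels), "rvec" (rotation vector, rad) and "tvec" (3), from world to camera coordinates, as OpenCV has them. Camera axes: x right, y down, z forward; pixel columns grow to the right and rows downward; lengths in m; the calibration is good to about 2 mm. A picture is of the moment at which its call begins. There is no depth.
- ctrl.finish_job(): hands the job in, once; it reports no verdict.
Trained networks look in a picture, given as the dict that the camera call returned (one of the last four; its "shot" number tells which), for a name from the list of things; names that differ only in an ending like _2 or _b are one class to them, and where a whole thing is asked for, a point or a joint stands for the part that bears it (a point fixed in the world has none). Each returns a list of dicts, best first, with "confidence" (0 to 1); they miss things now and then, are a little off and sometimes report something else, mostly with a low value. They report only what shows in the picture. A call takes as long as a camera call. They do not tell look-alikes from the thing itself.
- spotter.look_for(query, picture): "centre" ([x, y, z] in m, in world coordinates, good to about 4 mm: the middle of the surface that is visible of it).
- spotter.outline_of(query, picture): "region" (384x512 bool, what is visible of it).
- spotter.mark_of(query, picture): "centre" ([x, y, z] in m, in world coordinates, good to about 4 mm: a listed point, or the origin of a listed thing).
The state is a dict: "t": time; "q": joint angles; "dq": joint speeds; "effort": joint torques, N m; "tool_pos": TCP position; "tool_rot": TCP orientation; "contact_force": force on the tool from outside, world axes, zero at the start; "wrist_torque": the same for the moment, N m; "opening": finger opening in m.
Only numpy, scipy, OpenCV 4.12 (cv2) and the standard library are available. Lean on these libraries where they do the work, as an engineer would, in place of code of your own. Each camera call takes 0.05 s, during which the arm holds its last target.

## Working session

There is one attempt and no reset: what is moved stays moved. The work goes in short steps, Python scripts to look and compute and a shell command to move; the robot and the scene stay as the last step left them, time stands still between calls to the robot, and variables do not carry over. Pictures are saved under pics/ and viewed, and the job is handed in when it is done.

```bash
ls; mkdir -p pics; python3 - <<'E'
from station import ctrl, eyes, spotter
import cv2,numpy as np
o=ctrl.get_obs()
for k,v in o.items(): print(k,np.round(v,3))
for n in ("scene","top"):
    p=eyes.get_image(n); cv2.imwrite(f"pics/{n}0.png",cv2.cvtColor(p["image"],cv2.COLOR_RGB2BGR))
    print(n,p["vertical_fov"],p["rvec"],p["tvec"])
    for q in ("red_bin_grip","red_bin_hinge"):
        for r in spotter.mark_of(q,p): print(q,np.round(r["centre"],3),r["confidence"])
    for r in spotter.look_for("red_bin_flap",p): print("look",np.round(r["centre"],3),r["confidence"])
E
```

```text
pics
t 0.0
q [ 1.072  0.053  1.614  0.     1.476 -0.119]
dq [ 0.001  0.001  0.001  0.     0.001 -0.   ]
effort [-0.0000e+00 -3.9372e+01 -3.7016e+01 -0.0000e+00  8.0000e-03 -0.0000e+00]
tool_pos [0.232 0.58  0.403]
tool_rot [-5.930e-01 -3.084e+00  3.000e-03]
contact_force [-0.18  -0.561 -0.557]
wrist_torque [ 0.025  0.037 -0.028]
opening 0.086
scene 49.08953308466489 [ 2.5575285   0.46767872 -0.12337645] [-0.5041896  -0.06718456  1.30788275]
red_bin_grip [ 0.306 -0.399  0.126] 0.69
red_bin_grip [ 0.659 -0.151  0.279] 0.59
red_bin_hinge [ 0.601 -0.161  0.118] 0.96
red_bin_hinge [ 0.464 -0.35   0.119] 0.96
look [ 0.628 -0.16   0.207] 0.7
look [ 0.401 -0.379  0.125] 0.57
top 45.54762521661645 [ 2.12708513 -2.13092248  0.2322666 ] [0.00789681 0.51374219 1.17270875]
red_bin_grip [ 0.661 -0.15   0.28 ] 0.95
red_bin_grip [ 0.304 -0.392  0.123] 0.67
red_bin_hinge [ 0.468 -0.35   0.123] 0.94
red_bin_hinge [ 0.596 -0.162  0.128] 0.89
look [ 0.398 -0.372  0.127] 0.78
look [ 0.623 -0.153  0.194] 0.67
```

View pics/scene0.png

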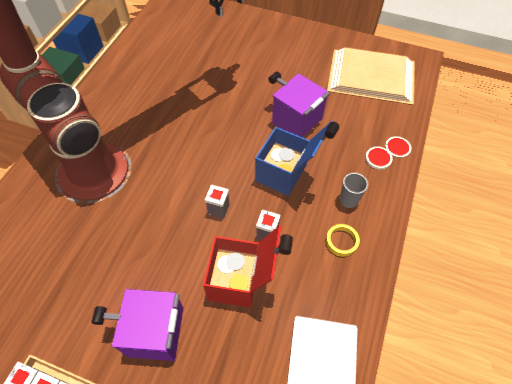

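View pics/top0.png

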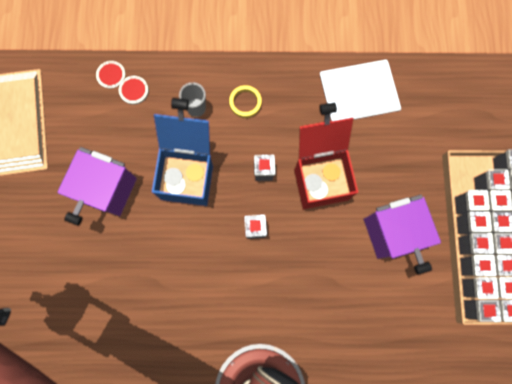

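The scene picture shows the open red bin at (235,270) with its grip at (286,244), and the open blue bin at (283,160) with its grip at (331,130). The two shut purple bins are at (300,100) and (148,325). In the top picture the red grip is at (328,109), the blue grip at (180,103), and the purple grips at (74,217) and (422,267).

Four things could be taken for the red grip: red (328,109), blue (180,103) and two purple (74,217) and (422,267), all in the top view. I choose the red one at (328,109). Next I fit the flap model to its outlines and check it in a crop.

```bash
cat > h.py <<'E'
from station import ctrl, eyes, spotter
import cv2,numpy as np
from scipy.optimize import minimize
from scipy.spatial.transform import Rotation as R
def K(p):
    f=192/np.tan(np.radians(p["vertical_fov"]/2)); return np.array([[f,0,p["cx"]],[0,f,p["cy"]],[0,0,1.]])
def proj(P,p): return cv2.projectPoints(np.array(P,float).reshape(-1,3),np.array(p["rvec"]),np.array(p["tvec"]),K(p),None)[0].reshape(-1,2)
def parts():
    b=lambda x0,x1,w,t:np.array([[x,y,z] for x in(x0,x1) for y in(-w,w) for z in(-t,t)])
    a=np.linspace(0,2*np.pi,16)
    c=np.array([[-.165+.013*np.cos(k),y,.013*np.sin(k)] for k in a for y in(-.018,.018)])
    return [b(-.12,0,.065,.003),b(-.165,-.12,.006,.003),c]
def w(P,v):
    hx,hy,yaw,q=v
    return (R.from_euler('z',yaw)*R.from_euler('y',q)).apply(P)+[hx,hy,.124]
def mask(v,p,s=4):
    m=np.zeros((384*s,512*s),np.uint8)
    for P in parts():
        h=cv2.convexHull((((proj(w(P,v),p)+.5)*s-.5)).astype(np.float32))
        cv2.fillConvexPoly(m,np.round(h*16).astype(np.int32),255,shift=4)
    return cv2.resize(m,(512,384),interpolation=cv2.INTER_AREA)/255.
E
python3 - <<'E'
from h import *
ps=[];ms=[]
for n in("scene","top"):
    p=eyes.get_image(n); t=proj([.63,-.157,.2],p)[0]
    best=None
    for r in spotter.outline_of("red_bin_flap",p):
        g=r["region"]; ys,xs=np.nonzero(g); print(n,r["confidence"],g.sum(),xs.mean(),ys.mean())
        d=np.hypot(xs.mean()-t[0],ys.mean()-t[1])
        if best is None or d<best[0]: best=(d,g)
    ps.append(p);ms.append(best[1].astype(float))
    if n=="scene":pass
c=lambda v:sum(np.abs(mask(v,p)-m).sum() for p,m in zip(ps,ms))
v0=[.598,-.161,.1,1.96]
S=np.array([v0]+[np.array(v0)+d for d in np.diag([.006,.006,.1,.08])])
r=minimize(c,v0,method="Nelder-Mead",options=dict(initial_simplex=S,xatol=1e-4))
print(r.x,c(v0),r.fun,[m.sum() for m in ms])
print("grip",w([[-.165,0,0]],r.x),"shut",w([[-.165,0,0]],[*r.x[:3],0]))
out=[]
for p,m in zip(ps,ms):
    im=cv2.cvtColor(p["image"],cv2.COLOR_RGB2BGR); x,y=proj([.61,-.16,.2],p)[0].astype(int)
    big=cv2.resize(im[y-45:y+45,x-45:x+45],None,fx=4,fy=4,interpolation=cv2.INTER_NEAREST)
    b2=big.copy()
    mm=cv2.resize(((mask(r.x,p)>.5)*255).astype(np.uint8)[y-45:y+45,x-45:x+45],None,fx=4,fy=4,interpolation=cv2.INTER_NEAREST)
    cv2.drawContours(b2,cv2.findContours(mm,0,2)[0],-1,(0,255,0),1); out.append(b2)
cv2.imwrite("pics/fit.png",np.hstack(out))
E
```

```text
scene 0.69 3273 140.16040329972503 319.39780018331805
top 0.89 1834 325.36477644492913 133.00272628135224
top 0.79 2695 408.9936920222635 230.70575139146567
[ 0.61106884 -0.15466411 -0.04091687  1.70987493] 4982.490196078431 4371.450980392156 [np.float64(3273.0), np.float64(1834.0)]
grip [[ 0.63392376 -0.15559979  0.28740678]] shut [[ 0.44620694 -0.14791471  0.124     ]]
```

View pics/fit.png

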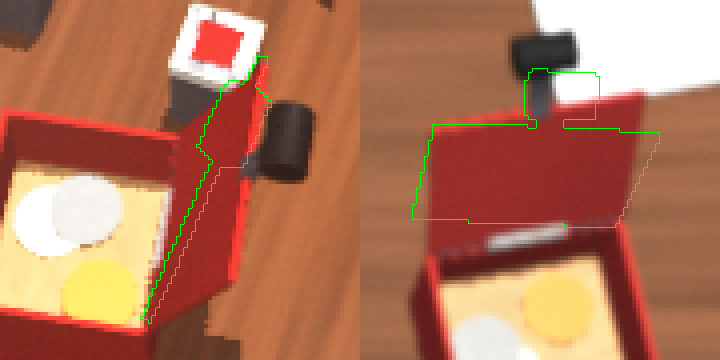

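The scene outline returned the purple bin instead of the red flap, so that fit is bad. I'll retry the scene outline.

```bash
python3 - <<'E'
from h import *
ps=[];ms=[]
for n in("scene","top","scene","top","scene","top"):
    p=eyes.get_image(n); t=proj([.63,-.157,.2],p)[0]
    for r in spotter.outline_of("red_bin_flap",p):
        g=r["region"]; ys,xs=np.nonzero(g)
        d=np.hypot(xs.mean()-t[0],ys.mean()-t[1]); 
        if d<25: print(n,d,g.sum(),r["confidence"]);ps.append(p);ms.append(g.astype(float))
    for r in spotter.mark_of("red_bin_grip",p)+spotter.mark_of("red_bin_hinge",p):
        if r["centre"][0]>.55: print("  ",np.round(r["centre"],3),r["confidence"])
v0=[.598,-.161,.15,1.96]
S=np.array([v0]+[np.array(v0)+d for d in np.diag([.006,.006,.1,.08])])
def run(i):
    c=lambda v:sum(np.abs(mask(v,ps[k])-ms[k]).sum() for k in i)/len(i)
    r=minimize(c,v0,method="Nelder-Mead",options=dict(initial_simplex=S,xatol=1e-4)); print(r.x.round(4),c(v0),r.fun);return r.x
v=run(range(len(ps)))
print("grip",w([[-.165,0,0]],v),"shut",w([[-.165,0,0]],[*v[:3],0]))
out=[]
for n in("scene","top"):
    p=eyes.get_image(n)
    im=cv2.cvtColor(p["image"],cv2.COLOR_RGB2BGR); x,y=proj([.61,-.16,.2],p)[0].astype(int)
    b2=cv2.resize(im[y-45:y+45,x-45:x+45],None,fx=4,fy=4,interpolation=cv2.INTER_NEAREST)
    mm=cv2.resize(((mask(v,p)>.5)*255).astype(np.uint8)[y-45:y+45,x-45:x+45],None,fx=4,fy=4,interpolation=cv2.INTER_NEAREST)
    cv2.drawContours(b2,cv2.findContours(mm,0,2)[0],-1,(0,255,0),1); out.append(b2)
cv2.imwrite("pics/fit2.png",np.hstack(out))
E
```

```text
scene 0.7756750846457969 1283 0.71
   [ 0.66  -0.154  0.277] 0.91
   [ 0.601 -0.164  0.116] 0.78
top 0.8408518150668057 1901 0.76
   [ 0.657 -0.146  0.279] 0.95
   [ 0.599 -0.165  0.123] 0.86
scene 0.8011817575262241 1387 0.83
   [ 0.662 -0.153  0.277] 0.64
   [ 0.598 -0.164  0.119] 0.7
top 0.7509132270049181 1949 0.6
   [ 0.659 -0.146  0.28 ] 0.78
   [ 0.597 -0.164  0.127] 0.67
scene 0.6373118822041868 1410 0.88
   [ 0.661 -0.15   0.276] 0.6
   [ 0.598 -0.162  0.119] 0.84
top 1.0964225627524307 1898 0.63
   [ 0.663 -0.146  0.277] 0.68
   [ 0.597 -0.167  0.124] 0.97
[ 0.6015 -0.161   0.1857  1.9467] 216.49869281045753 122.19542483660132
grip [[ 0.66099272 -0.14982676  0.27747768]] shut [[ 0.43929181 -0.19146569  0.124     ]]
```

View pics/fit2.png

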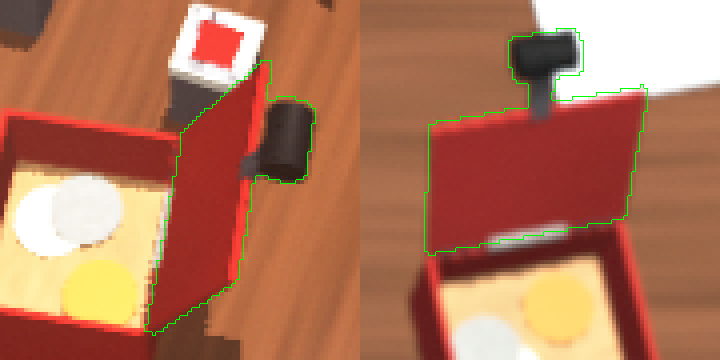

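The refit matches both crops: red flap, hinge about (0.601,-0.162), yaw about 0.18, q about 1.95, grip (0.661,-0.150,0.277). This agrees with the marks and with the stated heights.

```bash
cat >> h.py <<'E'
V=[.601,-.162,.183,1.95]
def rotd(yaw=V[2],flip=0):
    y=np.array([-np.sin(yaw),np.cos(yaw),0])*(-1 if flip else 1); z=np.array([0,0,-1.]); return np.array([np.cross(y,z),y,z]).T
def go(pos,Rd):
    o=ctrl.get_obs(); Rc=R.from_rotvec(o["tool_rot"]).as_matrix()
    print("t",round(o["t"],2),"pos",np.round(o["tool_pos"],4),"F",np.round(o["contact_force"],1),"op",round(o["opening"],4))
    print("turn",R.from_matrix(Rc.T@Rd).as_rotvec().round(4),"shift mm now-axes",(1000*Rc.T@(pos-o["tool_pos"])).round(1),"after turn",(1000*Rd.T@(pos-o["tool_pos"])).round(1))
def grip(q): return w([[-.165,0,0]],[*V[:3],q])[0]
E
python3 - <<'E'
from h import *
print(R.from_rotvec(ctrl.get_obs()["tool_rot"]).as_matrix().round(2),ctrl.get_obs()["q"].round(2))
for f in(0,1): go(grip(1.95)+[0,0,.245],rotd(flip=f))
E
```

```text
[[-0.93  0.37  0.  ]
 [ 0.37  0.93  0.  ]
 [-0.    0.   -1.  ]] [ 1.07  0.05  1.61 -0.    1.48 -0.12]
t 1.9 pos [0.2317 0.5805 0.4047] F [ 0.2 -0.3 -0.1] op 0.0854
turn [ 1.000e-04  0.000e+00 -5.628e-01] shift mm now-axes [-669.9 -520.  -117.6] after turn [-289.1 -797.3 -117.5]
t 1.9 pos [0.2317 0.5805 0.4047] F [ 0.2 -0.3 -0.1] op 0.0854
turn [ 0.0000e+00 -1.0000e-04  2.5788e+00] shift mm now-axes [-669.9 -520.  -117.6] after turn [ 289.1  797.3 -117.5]
```

```bash
python3 -m crank '[[0,0,-0.11,0,0,-24,-1],[0,0,-0.11,0,0,-24,-1],[0,0,-0.11,0,0,-24,-1],[0,0,-0.11,0,0,-24,-1],[0,0,-0.11,0,0,-22,-1],[0,0,0,0,0,0,-1]]' 
python3 - <<'E'
from h import *
go(grip(1.95)+[0,0,.245],rotd())
E
```

```text
t: 2.4
tool_pos: [0.2316, 0.5803, 0.5236]
tool_rot: [0.309, -3.122, 0.01]
contact_force: [0.1, -0.1, 2.0]
opening: 0.0855
t 2.4 pos [0.2316 0.5803 0.5236] F [ 0.1 -0.1  2. ] op 0.0855
turn [-0.0061 -0.005   0.0141] shift mm now-axes [-278.  -801.1    4.8] after turn [-289.2 -797.1    1.4]
```

```bash
python3 -m crank '[[0,0,0,-13,-37,0,-1],[0,0,0,-13,-37,0,-1],[0,0,0,-13,-37,0,-1],[0,0,0,-13,-37,0,-1],[0,0,0,-13,-37,0,-1],[0,0,0,-13,-37,0,-1],[0,0,0,-13,-37,0,-1],[0,0,0,-13,-37,0,-1]]' 
python3 - <<'E'
from h import *
go(grip(1.95)+[0,0,.245],rotd())
E
```

```text
t: 3.07
tool_pos: [0.3922, 0.3048, 0.5191]
tool_rot: [0.309, -3.12, 0.008]
contact_force: [0.5, -0.2, -0.6]
opening: 0.0857
t 3.07 pos [0.3922 0.3048 0.5191] F [ 0.5 -0.2 -0.6] op 0.0857
turn [-0.0046 -0.0071  0.0145] shift mm now-axes [-174.2 -499.6   -2.2] after turn [-181.4 -497.    -3.2]
```

```bash
python3 -m crank '[[0,0,0,-14,-38,0,-1],[0,0,0,-14,-38,0,-1],[0,0,0,-14,-38,0,-1],[0,0,0,-14,-38,0,-1],[0,0,0,-14,-38,0,-1],[0,0,0,-14,-38,0,-1],[0,0,0,-14,-38,0,-1],[0,0,0,-14,-38,0,-1]]' 
python3 - <<'E'
from h import *
go(grip(1.95)+[0,0,.245],rotd())
E
```

```text
t: 3.73
tool_pos: [0.5605, 0.0168, 0.5126]
tool_rot: [0.284, -3.119, 0.007]
contact_force: [1.0, 1.6, -0.4]
opening: 0.0854
t 3.73 pos [0.5605 0.0168 0.5126] F [ 1.   1.6 -0.4] op 0.0854
turn [-0.0035 -0.0102 -0.0014] shift mm now-axes [ -68.5 -183.1   -9.7] after turn [ -68.4 -183.2   -9.7]
```

```bash
python3 -m crank '[[0,-0.01,0,-14,-38,-3,-1],[0,0,0,-14,-38,-3,-1],[0,0,0,-14,-38,-3,-1],[0,0,0,-14,-38,-3,-1],[0,0,0,-10,-25,0,-1],[0,0,0,0,0,0,-1],[0,0,0,0,0,0,-1]]' 
python3 - <<'E'
from h import *
go(grip(1.95)+[0,0,.245],rotd())
go(grip(1.95)+[0,0,.155],rotd())
E
```

```text
t: 4.32
tool_pos: [0.6599, -0.16, 0.514]
tool_rot: [0.247, -3.122, 0.001]
contact_force: [0.9, 0.2, 0.5]
opening: 0.0858
t 4.32 pos [ 0.6599 -0.16    0.514 ] F [0.9 0.2 0.5] op 0.0858
turn [-0.0001 -0.0094 -0.0249] shift mm now-axes [-2.5  8.9 -8.3] after turn [-2.8  8.8 -8.3]
t 4.32 pos [ 0.6599 -0.16    0.514 ] F [0.9 0.2 0.5] op 0.0858
turn [-0.0001 -0.0094 -0.0249] shift mm now-axes [-3.4  8.9 81.7] after turn [-2.8  8.8 81.7]
```

```bash
python3 -m crank '[[0,-0.01,-0.025,-3,9,0,-1],[0,0,0,0,0,0,-1],[0,0,0,0,0,20,-1],[0,0,0,0,0,20,-1],[0,0,0,0,0,20,-1],[0,0,0,0,0,0,-1]]' 
python3 - <<'E'
from h import *
go(grip(1.95)+[0,0,.153],rotd())
out=[]
for n in("scene","top"):
    p=eyes.get_image(n)
    im=cv2.cvtColor(p["image"],cv2.COLOR_RGB2BGR); x,y=proj([.63,-.16,.25],p)[0].astype(int); x=max(x,60);y=max(y,60)
    out.append(cv2.resize(im[y-60:y+60,x-60:x+60],None,fx=3,fy=3,interpolation=cv2.INTER_NEAREST))
cv2.imwrite("pics/pre.png",np.hstack(out))
E
```

```text
t: 4.82
tool_pos: [0.6597, -0.1419, 0.4532]
tool_rot: [-0.299, 3.123, 0.001]
contact_force: [-0.7, 0.1, -0.6]
opening: 0.0854
t 4.82 pos [ 0.6597 -0.1419  0.4532] F [-0.7  0.1 -0.6] op 0.0854
turn [0.0003 0.0046 0.008 ] shift mm now-axes [ 0.5 -9.1 22.9] after turn [ 0.3 -9.1 22.9]
```

View pics/pre.png

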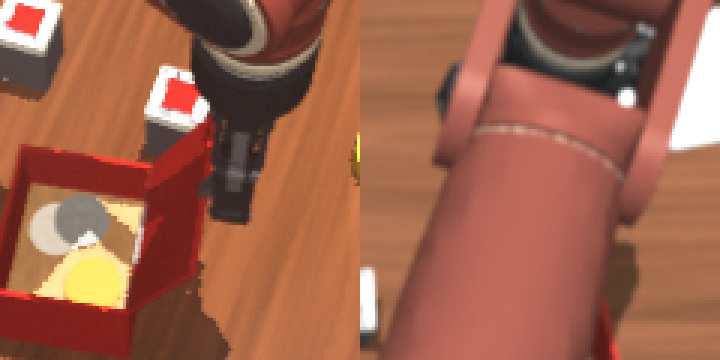

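The scene crop shows the jaws over the grip, straddling it along the hinge direction. The tool is 9 mm off along y, so I correct that before going down.

```bash
python3 -m crank '[[0,0,0,0,-9,0,-1],[0,0,0,0,0,0,-1],[0,0,0,0,0,0,-1]]' 
python3 - <<'E'
from h import *
go(grip(1.95)+[0,0,.153],rotd())
E
```

```text
t: 5.17
tool_pos: [0.6622, -0.1503, 0.4639]
tool_rot: [-0.301, 3.11, -0.008]
contact_force: [0.0, 1.2, 0.1]
opening: 0.0849
t 5.17 pos [ 0.6622 -0.1503  0.4639] F [0.  1.2 0.1] op 0.0849
turn [-0.0068  0.0168  0.0101] shift mm now-axes [ 1.8 -0.2 33.6] after turn [ 1.3 -0.4 33.6]
```

```bash
python3 -m crank '[[0,0.015,0.01,1,0,14,-1],[0,0,0,0,0,14,-1],[0,0,0,0,0,4,-1],[0,0,0,0,0,0,-1]]' 
python3 - <<'E'
from h import *
go(grip(1.95)+[0,0,.153],rotd())
E
```

```text
t: 5.5
tool_pos: [0.6618, -0.1513, 0.4324]
tool_rot: [-0.283, 3.123, -0.014]
contact_force: [-0.8, 0.3, 0.3]
opening: 0.0852
t 5.5 pos [ 0.6618 -0.1513  0.4324] F [-0.8  0.3  0.3] op 0.0852
turn [-0.0096  0.0051 -0.002 ] shift mm now-axes [0.6 0.6 2.1] after turn [0.6 0.6 2.1]
```

```bash
python3 -m crank '[[0,0,0,0,0,2,0],[0,0,0,0,0,0,1],[0,0,0,0,0,0,1],[0,0,0,0,0,0,1],[0,0,0,0,0,0,1],[0,0,0,0,0,0,1],[0,0,0,0,0,0,1],[0,0,0,0,0,0,1]]' 30
python3 - <<'E'
from h import *
go(grip(1.95)+[0,0,.153],rotd())
E
```

```text
t: 6.17
tool_pos: [0.6617, -0.149, 0.4284]
tool_rot: [-0.288, 3.126, 0.0]
contact_force: [0.0, 0.7, -0.6]
opening: 0.0357
t 6.17 pos [ 0.6617 -0.149   0.4284] F [ 0.   0.7 -0.6] op 0.0357
turn [-0.0002  0.0025  0.0009] shift mm now-axes [ 1.  -1.8 -1.9] after turn [ 1.  -1.8 -1.9]
```

Gripped: opening 35.7 mm matches the 36 mm grip. Now I work out the arc.

```bash
cat >> h.py <<'E'
def arc(dq=-.06,n=8,off=.151):
    o=ctrl.get_obs(); Rd=rotd(); u=Rd.T@(o["tool_pos"]-[V[0],V[1],.124+off])
    q=np.arctan2(-u[2],u[0]); rad=np.hypot(u[0],u[2])
    Rc=R.from_rotvec(o["tool_rot"]).as_matrix()
    print("t",round(o["t"],2),"q %.3f rad %.1f lat %.1f"%(q,rad*1e3,u[1]*1e3),"F tool",(Rd.T@o["contact_force"]).round(1),"op",round(o["opening"],4),"turn err",R.from_matrix(Rc.T@Rd).as_rotvec().round(3))
    qs=[max(q+dq*k,0) for k in range(n+1)]
    P=np.array([[165*np.cos(a),-165*np.sin(a)] for a in qs]); print(np.c_[qs[1:],np.diff(P,axis=0)].round(2).tolist())
E
python3 -c "from h import *
arc()"
```

```text
t 6.17 q 1.955 rad 165.5 lat 1.8 F tool [-0.1  0.6  0.6] op 0.0357 turn err [-0.     0.002  0.001]
[[1.9, 9.28, -3.44], [1.84, 9.47, -2.87], [1.78, 9.63, -2.3], [1.72, 9.75, -1.72], [1.66, 9.83, -1.13], [1.6, 9.88, -0.54], [1.54, 9.9, 0.05], [1.48, 9.88, 0.65]]
```

```bash
python3 -m crank '[[0,0,0,9,0,-3.4,1],[0,0,0,9.5,0,-2.9,1],[0,0,0,9.6,0,-2.3,1],[0,0,0,9.7,0,-1.7,1]]'; python3 -c "from h import *
arc()"
```

```text
t: 6.5
tool_pos: [0.6236, -0.1563, 0.4394]
tool_rot: [-0.291, 3.119, -0.001]
contact_force: [1.8, -0.1, -1.2]
opening: 0.0355
t 6.5 q 1.711 rad 166.1 lat 1.5 F tool [-1.8 -0.4  1.2] op 0.0355 turn err [-0.001  0.009  0.003]
[[1.65, 9.84, -1.09], [1.59, 9.89, -0.5], [1.53, 9.9, 0.09], [1.47, 9.87, 0.69], [1.41, 9.82, 1.28], [1.35, 9.72, 1.86], [1.29, 9.59, 2.44], [1.23, 9.43, 3.01]]
```

Working well, with low forces.

```bash
python3 -m crank '[[0,0.008,0,9.8,0,-1,1],[0,0,0,9.9,0,-0.3,1],[0,0,0,9.9,0,0.3,1],[0,0,0,9.9,0,0.8,1],[0,0,0,9.8,0,1.3,1]]'; python3 -c "from h import *
arc()"
```

```text
t: 6.92
tool_pos: [0.569, -0.1667, 0.4395]
tool_rot: [-0.29, 3.125, -0.005]
contact_force: [2.1, -1.2, -2.8]
opening: 0.0356
t 6.92 q 1.377 rad 167.7 lat 1.2 F tool [-1.8 -1.5  2.8] op 0.0356 turn err [-0.004  0.003  0.002]
[[1.32, 9.65, 2.2], [1.26, 9.5, 2.77], [1.2, 9.32, 3.34], [1.14, 9.1, 3.89], [1.08, 8.85, 4.43], [1.02, 8.57, 4.95], [0.96, 8.26, 5.46], [0.9, 7.92, 5.94]]
```

```bash
python3 -m crank '[[0,0,0,9.6,0,3,1],[0,0,0,9.4,0,3.5,1],[0,0,0,9.2,0,3.8,1],[0,0,0,9,0,4.2,1],[0,0,0,8.8,0,4.6,1]]'; python3 -c "from h import *
arc()"
```

```text
t: 7.33
tool_pos: [0.5185, -0.1763, 0.4219]
tool_rot: [-0.289, 3.121, -0.008]
contact_force: [1.7, -1.5, -0.6]
opening: 0.0354
t 7.33 q 1.053 rad 169.1 lat 0.9 F tool [-1.4 -1.8  0.6] op 0.0354 turn err [-0.006  0.007  0.001]
[[0.99, 8.45, 5.16], [0.93, 8.12, 5.66], [0.87, 7.77, 6.13], [0.81, 7.39, 6.59], [0.75, 6.98, 7.02], [0.69, 6.55, 7.42], [0.63, 6.09, 7.8], [0.57, 5.61, 8.15]]
```

```bash
python3 -m crank '[[0,0.006,0,4,0,5,1],[0,0,0,0,0,1,1],[0,0,0,0,0,0,1]]'; python3 - <<'E'
from h import *
arc()
p=eyes.get_image("scene")
for r in spotter.mark_of("red_bin_grip",p): print(r["centre"],r["confidence"])
im=cv2.cvtColor(p["image"],cv2.COLOR_RGB2BGR); x,y=proj([.53,-.17,.2],p)[0].astype(int)
cv2.imwrite("pics/mid.png",cv2.resize(im[y-70:y+70,x-70:x+70],None,fx=4,fy=4,interpolation=cv2.INTER_NEAREST))
arc()
E
```

```text
t: 7.58
tool_pos: [0.5111, -0.1778, 0.4164]
tool_rot: [0.287, -3.126, 0.01]
contact_force: [3.6, 0.3, -2.1]
opening: 0.0354
t 7.58 q 0.997 rad 168.3 lat 0.8 F tool [-3.6 -0.4  2.1] op 0.0354 turn err [-0.006 -0.003 -0.   ]
[[0.94, 8.15, 5.62], [0.88, 7.8, 6.1], [0.82, 7.42, 6.55], [0.76, 7.01, 6.98], [0.7, 6.58, 7.39], [0.64, 6.13, 7.77], [0.58, 5.65, 8.13], [0.52, 5.15, 8.45]]
[0.5138, -0.1818, 0.2689] 0.78
[0.3048, -0.3957, 0.1241] 0.76
t 7.68 q 0.998 rad 168.1 lat 0.8 F tool [ 1.5 -0.8 -2.3] op 0.0354 turn err [-0.006 -0.004  0.   ]
[[0.94, 8.16, 5.61], [0.88, 7.81, 6.09], [0.82, 7.43, 6.54], [0.76, 7.02, 6.98], [0.7, 6.59, 7.39], [0.64, 6.13, 7.77], [0.58, 5.66, 8.12], [0.52, 5.16, 8.45]]
```

View pics/mid.png

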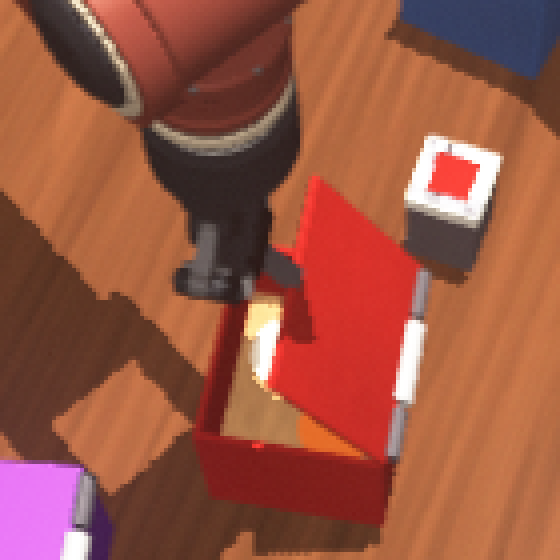

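The crop shows the flap about half down, with its grip still between the fingers at (215,280). Forces are small, so I continue.

```bash
python3 -m crank '[[0,0,0,8,0,6,1],[0,0,0,7.7,0,6.3,1],[0,0,0,7.4,0,6.7,1],[0,0,0,7,0,7,1],[0,0,0,6.5,0,7.4,1]]'; python3 -c "from h import *
arc()"
```

```text
t: 8.1
tool_pos: [0.4729, -0.1852, 0.382]
tool_rot: [0.289, -3.126, 0.012]
contact_force: [0.7, -1.0, 1.1]
opening: 0.0355
t 8.1 q 0.688 rad 168.5 lat 0.5 F tool [-0.5 -1.1 -1.1] op 0.0355 turn err [-0.007 -0.003  0.001]
[[0.63, 6.06, 7.83], [0.57, 5.57, 8.18], [0.51, 5.07, 8.5], [0.45, 4.56, 8.79], [0.39, 4.02, 9.05], [0.33, 3.47, 9.27], [0.27, 2.91, 9.46], [0.21, 2.34, 9.62]]
```

```bash
python3 -m crank '[[0,0,0,5.8,0,7.9,1],[0,0,0,5.3,0,8.2,1],[0,0,0,4.8,0,8.5,1],[0,0,0,4.2,0,8.7,1]]'; python3 -c "from h import *
arc(-.04)"
```

```text
t: 8.43
tool_pos: [0.4495, -0.1898, 0.3438]
tool_rot: [0.287, -3.124, 0.012]
contact_force: [0.7, -2.1, 1.5]
opening: 0.0357
t 8.43 q 0.420 rad 168.7 lat 0.2 F tool [-0.3 -2.2 -1.5] op 0.0357 turn err [-0.007 -0.005  0.   ]
[[0.38, 2.57, 6.08], [0.34, 2.32, 6.18], [0.3, 2.07, 6.27], [0.26, 1.82, 6.34], [0.22, 1.57, 6.41], [0.18, 1.31, 6.47], [0.14, 1.05, 6.52], [0.1, 0.79, 6.55]]
```

```bash
python3 -m crank '[[0,0,0,2.3,0,6,1],[0,0,0,2.1,0,6.1,1],[0,0,0,1.8,0,6.2,1],[0,0,0,1.6,0,6.3,1],[0,0,0,1.4,0,6.4,1],[0,0,0,1.1,0,6.4,1]]'; python3 -c "from h import *
arc(-.03)"
```

```text
t: 8.93
tool_pos: [0.437, -0.1924, 0.3005]
tool_rot: [0.286, -3.121, 0.011]
contact_force: [-0.0, -2.3, 1.3]
opening: 0.0354
t 8.93 q 0.151 rad 168.7 lat -0.1 F tool [ 0.4 -2.3 -1.3] op 0.0354 turn err [-0.007 -0.008  0.   ]
[[0.12, 0.67, 4.9], [0.09, 0.53, 4.92], [0.06, 0.38, 4.94], [0.03, 0.23, 4.94], [0.0, 0.08, 4.95], [0.0, 0.0, 0.24], [0.0, 0.0, 0.0], [0.0, 0.0, 0.0]]
```

```bash
python3 -m crank '[[0,0,0,0.4,0,4.8,1],[0,0,0,0.3,0,4.8,1],[0,0,0,0.2,0,4,1],[0,0,0,0,0,4,1],[0,0,0,0,0,3,1],[0,0,0,0,0,2,1]]'; python3 -c "from h import *
arc(-.03)"
```

```text
t: 9.43
tool_pos: [0.4355, -0.1928, 0.2741]
tool_rot: [0.287, -3.118, 0.011]
contact_force: [-1.2, -1.4, 1.3]
opening: 0.0354
t 9.43 q -0.005 rad 168.4 lat -0.2 F tool [ 1.4 -1.2 -1.3] op 0.0354 turn err [-0.006 -0.011  0.001]
[[0.0, 0.0, 0.0], [0.0, 0.0, 0.0], [0.0, 0.0, 0.0], [0.0, 0.0, 0.0], [0.0, 0.0, 0.0], [0.0, 0.0, 0.0], [0.0, 0.0, 0.0], [0.0, 0.0, 0.0]]
```

```bash
python3 -m crank '[[0,0,0,0,0,2,1],[0,0,0,0,0,2,1],[0,0,0,0,0,0,1]]'; python3 -m crank '[[0,0,0,0,0,2,1],[0,0,0,0,0,2,1]]'; python3 - <<'E'
from h import *
arc()
out=[]
for n in("scene","top"):
    p=eyes.get_image(n)
    for r in spotter.mark_of("red_bin_grip",p): print(r["centre"],r["confidence"])
    im=cv2.cvtColor(p["image"],cv2.COLOR_RGB2BGR); x,y=proj([.53,-.17,.12],p)[0].astype(int)
    out.append(cv2.resize(im[y-60:y+60,x-60:x+60],None,fx=3.3,fy=3.3,interpolation=cv2.INTER_NEAREST))
cv2.imwrite("pics/shut.png",np.hstack(out))
E
```

```text
t: 9.68
tool_pos: [0.436, -0.1929, 0.2732]
tool_rot: [0.288, -3.115, 0.009]
contact_force: [-2.1, -0.2, -1.3]
opening: 0.0355
t: 9.85
tool_pos: [0.4363, -0.1931, 0.2725]
tool_rot: [0.289, -3.113, 0.008]
contact_force: [-9.8, 3.4, 19.2]
opening: 0.0354
t 9.85 q -0.015 rad 167.6 lat -0.6 F tool [  9.    5.2 -19.2] op 0.0354 turn err [-0.004 -0.015  0.002]
[[0.0, 0.0, 0.0], [0.0, 0.0, 0.0], [0.0, 0.0, 0.0], [0.0, 0.0, 0.0], [0.0, 0.0, 0.0], [0.0, 0.0, 0.0], [0.0, 0.0, 0.0], [0.0, 0.0, 0.0]]
[0.4391, -0.198, 0.1239] 0.91
[0.3075, -0.3966, 0.1237] 0.88
[0.6006, -0.162, 0.1175] 0.35
[0.307, -0.3966, 0.125] 0.77
```

View pics/shut.png

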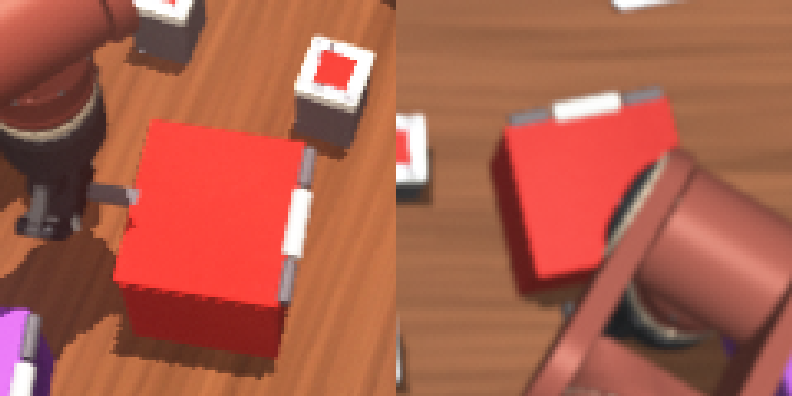

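The crops show the red lid flat on the rim, and the grip mark reads z = 0.124. A contact force of 19 N confirms it is on its stop. Now I release.

```bash
python3 -m crank '[[0,0,0,0,0,0,0.2],[0,0,0,0,0,0,-1],[0,0,0,0,0,0,-1],[0,0,0,0,0,0,-1],[0,0,0,0,0,0,-1],[0,0,0,0,0,0,-1],[0,0,0,0,0,0,-1]]'; python3 -c "from h import *
arc()"
```

```text
t: 10.63
tool_pos: [0.4363, -0.1921, 0.2712]
tool_rot: [0.286, -3.114, 0.004]
contact_force: [-0.2, -0.2, -0.7]
opening: 0.0856
t 10.63 q -0.023 rad 167.4 lat 0.3 F tool [ 0.3 -0.2  0.7] op 0.0856 turn err [-0.001 -0.014  0.   ]
[[0.0, 0.0, 0.0], [0.0, 0.0, 0.0], [0.0, 0.0, 0.0], [0.0, 0.0, 0.0], [0.0, 0.0, 0.0], [0.0, 0.0, 0.0], [0.0, 0.0, 0.0], [0.0, 0.0, 0.0]]
```

Open and clear of contact. I retreat straight up slowly, then higher.

```bash
python3 -m crank '[[0,0,0,0,0,-8,-1],[0,0,0,0,0,-15,-1],[0,0,0,0,0,-25,-1],[0,0,0,0,0,-30,-1],[0,0,0,0,0,-30,-1],[0,0,0,0,0,-30,-1],[0,0,0,0,0,-20,-1],[0,0,0,0,0,0,-1]]'; python3 - <<'E'
from h import *
for n in("scene","top"):
    p=eyes.get_image(n)
    for q in("red_bin_grip","blue_bin_flap"):
        for r in (spotter.mark_of if q=="red_bin_grip" else spotter.look_for)(q,p): print(n,q,np.round(r["centre"],3),r["confidence"])
    cv2.imwrite(f"pics/{n}9.png",cv2.cvtColor(p["image"],cv2.COLOR_RGB2BGR))
E
```

```text
t: 11.3
tool_pos: [0.4376, -0.1908, 0.4362]
tool_rot: [0.285, -3.11, -0.003]
contact_force: [0.5, 0.3, 0.3]
opening: 0.0851
scene red_bin_grip [ 0.435 -0.198  0.126] 0.63
scene red_bin_grip [ 0.308 -0.397  0.123] 0.63
scene blue_bin_flap [0.64  0.176 0.212] 0.75
scene blue_bin_flap [0.524 0.43  0.126] 0.71
top red_bin_grip [ 0.303 -0.398  0.124] 0.84
top blue_bin_flap [0.633 0.186 0.193] 0.95
top blue_bin_flap [0.525 0.43  0.128] 0.62
```

View pics/scene9.png

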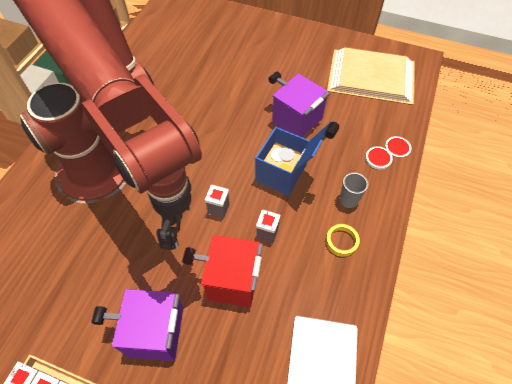

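View pics/top9.png

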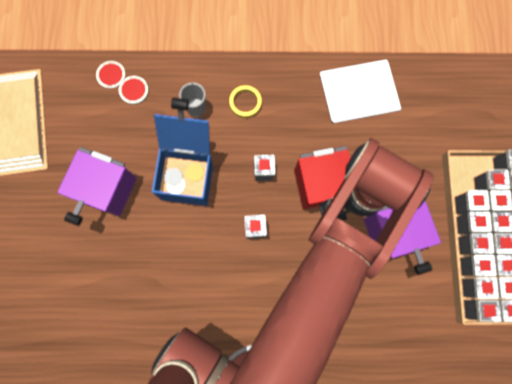

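The red lid is flat and shut at scene (232,270), with its grip at (190,256) and the gripper well above it. The blue flap is still open, with its grip at (331,130), and the cartons, tape roll and cup have not moved. I hand in.

```bash
python3 -m crank '[[0,0,0,0,0,0,-1],[0,0,0,0,0,0,-1]]'; python3 -c "from h import *
print(ctrl.finish_job())"
```

```text
t: 11.77
tool_pos: [0.4364, -0.1901, 0.4246]
tool_rot: [0.283, -3.095, -0.02]
contact_force: [-0.1, -0.6, 0.2]
opening: 0.0855
the job is handed in; nothing more can be done
None
```

The red bin's flap is fully shut and released, and I handed the job in at about 11.8 s. I pinched the grip on its flat ends and eased it down the arc at under 1 rad/s. It was held all the way until it met its stop, at about 19 N.

**Last checks:**
- **Red flap:** the lid lies flat on the rim, and the spotter puts the grip at z = 0.126 m (0.124 expected when shut).
- **Gripper:** it is open, about 150 mm above the grip, with no contact force.
- **Blue flap and the rest:** the blue flap is still standing open, and the cartons, tape roll and pen cup have not moved.

**What disagreed:**
- The first scene outline returned a purple look-alike bin, so I discarded that fit and redid it.
- The measured radius on the way down was 3–4 mm over nominal, at low force.
- In the final top picture the arm hid the red grip, so only the scene camera confirmed its height.

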